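# Hang the shoe display bracket on its slotted stand

### The arm

A 6-joint arm with a two-finger parallel gripper is mounted at the origin on the work surface. World frame = base frame: x ahead of the robot, y to its left, z up, the work surface at z = 0. Lengths are in mm, angles in degrees, forces in N, time in s.
With the tool pointing down it reaches from about 350 to 850 mm from the base axis. Payload 8.1 kg.
Tool frame: the origin (TCP) lies between the finger pads; the fingertips stand 25 mm ahead of it and the grasp point (between the pads) lies 6 mm ahead of it (r.tcp_to_tips is the distance from the TCP to the fingertips, in mm); z points along the fingers, y is the line along which they close (so a half turn about z gives the same grasp; the last joint's range is limited). The gripper opens to 85 mm and grips with 20 to 120 N. Pads are 22 mm wide; open, the fingers measure 114 mm over their backs; the gripper's body (76 mm by 85 mm) begins 54 mm behind the grasp point. The pads swing forward as they close: fully open they stand 13 mm farther back than shut.
Start: joints at [-75.023, 7.471, 85.268, -0, 87.261, -4.893], TCP at [203.954, -564.276, 223.692] pointing down, gripper open.
Joint ranges: [-169.43, 169.43], [-51.17, 129.36], [1.28, 143.12], [-76.62, 256.62], [0, 156.53], [-152.29, 152.29]. Speed limits (degrees/s): [136.94, 136.94, 159.86, 180, 180, 180].

### API

Orientations are given as [roll, pitch, yaw] about the fixed x, y, z axes, in that order (R = Rz(yaw) Ry(pitch) Rx(roll)).
In Python, from bench import r gives the robot as it stands.
- The arm moves only by the tool apply_moves, never from a script. Its arguments are lists of equal length, an entry for each row: "angular": the turn, a rotation vector about the world's x, y, z in units of 8 degrees (1.0 is 8 degrees), a list of three; "travel": the shift along the world's x, y, z in units of 40 mm (1.0 is 40 mm), a list of three; "jaw": the opening, from 0 (shut) to 1 (fully open). A call has 1 to 20 rows; each row shifts and turns the commanded pose from where the row before left it; what a row does not reach is not made up. A row lasts 1/8 s, in which the tool goes at most 62.5 mm and 10.7 degrees, less where a joint would pass 70% of its speed; a pose out of reach is approached as far as the arm can. A call is refused whole if a number of a shift passes 1 or a number of a turn 1, either way. A call with a gripper value outside its range is refused whole. The fingers move at their own pace and stop on an object; "force" is the grip in N (left out, the last holds). Time passes only in rows, so rows that do not move let the fingers close. It gives the time, the measured TCP pose, the force, the opening and the grip force at its end, in the units of the state.
- r.sense(): the state, without advancing time (a new reading comes with each control period).
- r.snapshot(name): name is "scene" or "top" or "wrist"; returns a dict with "color" (400x640x3 uint8, red, green, blue), "fx", "fy", "cx", "cy" (pixels), "R" (3x3) and "t" (3): a world point X has camera coordinates R X + t; the wrist camera has in their place "mount" (4x4, takes a point from camera to tool coordinates, whose origin is the TCP and whose axes are the flange's). Camera axes: x right, y down, z forward; pixel columns grow to the right and rows downward; lengths in mm; the calibration is good to about 2 mm. A picture is of the moment at which its call begins: read the wrist's pose just before it. There is no depth.
- r.hand_in(): hands the job in; it is judged then, once.
The state is a dict: "time": time; "joint_pos": joint angles; "qd": joint speeds; "joint_efforts": joint torques, N m; "tool_pos": TCP position; "tcp_rot": TCP orientation; "ft_force": force on the tool from outside, world axes, zero at the start; "wrist_torque": the same for the moment, N m; "finger_gap": finger opening in mm; "grip_force": force on a finger pad.
Only numpy, scipy, OpenCV 4.12 (cv2) and the standard library are available. Lean on these libraries where they do the work, as an engineer would, in place of code of your own. Each camera call takes 0.05 s, during which the arm holds its last target. There are 200 camera calls.

### The job

The yellow display bracket is lying on its side on the cobbler's bench. First stand it upright on the bench, resting on its long bar with the back plate up, and let go of it; then take it again and hang it on the empty white stand: press both hook tabs into the two slots marked in orange and push it down until it is fully home, and leave it hanging there. Do not disturb the other things on the bench.

Things in the scene. Friction and masses are not known exactly. Their poses are not given: they have to be found in the camera images.
- bracket_mid (a point): Loose yellow display bracket, 0.2 kg, an L 36 mm wide: bar 140 mm long, 26 mm high; back plate 130 mm high, 8 mm thick, rising at the bar's end. Point: middle of the bar's length, height and width. Axes: x along the bar to the back plate; y up the plate (level at the start, skyward in use); z across the width, skyward at the start, when it lies on its side. Bar x -70..70, y -13..13 mm.
- bracket_plate (a point): Point on the display bracket: middle of the free upper end of its back plate, above the upper tab; same axes as bracket_mid, where it lies at x 66, y 95, z 0 mm. The plate spans x 62..70, y -13..117, z -18..18 mm of bracket_mid, bare on both sides above y 70. Its rear face (x 70) must end flush on the stand, so no finger can be behind it then.
- bracket_tab (a point): Point on the display bracket, same axes: foot of the lower tab's neck on the plate's rear face, at x 70, y 22, z 0 mm from bracket_mid. Two steel tabs 10 mm wide stand 14.5 mm out of the rear face: necks 8 mm high, at y 0..8 and 40..48 of this point, each with a hook hanging 10 mm below it, 6.5 mm clear of the plate, 9 mm at the hook's tip.
- seat (a point): Point on the empty white slotted stand (fixed; steel channel 44 mm wide, 36 deep, 294 high; dark base plate 8 mm thick, reaching 45 mm before the face, 65 mm to each side): on the slotted face's centre line, 120 mm above the bench. Axes: x level, into the face; z up. Home, the bracket's lower rear edge is here, so bracket_mid is at x -70, y 0, z 13 mm of this point and its x and y lie along this x and z.
- slot (a point): Middle of the lower edge of the lower orange-marked slot, in the stand's front face, 35 mm above seat; same axes. The face is 4 mm thick, hollow 30 mm behind; slots 16 mm wide, 28 mm high, at z 0..28 and 40..68 mm (orange beside both), and unmarked ones at -40..-12 and 80..108. The tabs enter with the bracket 10 to 20 mm above home, then sink until the necks rest on the slots' lower edges.
- full_stand: A second, like white stand without orange marks, fixed to the bench, already carrying a grey display bracket at the same height; keep clear of it. Origin on the bench under the middle of its front face, x into the front face, z up; its grey bracket reaches 140 mm out to -x, 120 to 250 mm above the bench.
- last: loose wooden shoe last, about 230 mm long, 90 mm high; bystander; origin under its middle
- tin: loose open steel tin, 74 mm across, 100 mm high; bystander; origin under its middle
- hammer: loose hammer lying on the bench; bystander
- glue: loose white glue bottle with a red cap, 60 mm across, 130 mm high; bystander; origin under its middle
- jar: loose amber jar, 68 mm across, 75 mm high; bystander; origin under its middle
- spool: loose blue thread spool, 48 mm across, 60 mm high; bystander; origin under its middle
Mind the look-alikes: they are no part of the job. Leave any green or pink look-alike of the part that bears bracket_mid alone.

How it is judged (in metres and radians):
On the way:
1. the yellow bracket stands upright on the bench on its bar, let go and at rest (angle between bracket_mid's own y axis and vertical below 0.08 rad and height (world z) of bracket_mid below 0.02 m and linear speed of bracket below 0.02 m/s and contact force between bracket and the fingers below 0.1 N and contact force between bracket and the arm below 0.1 N), for 0.2 s.
At the end, for the whole second after the job is handed in: The yellow bracket hangs on the empty stand in the two orange-marked slots, both tabs hooked and fully down (its bar's middle within about 6 mm of home across, 5 to 7 mm out from the face and 5 to 9 mm in height; upright within 0.09 rad, square to the face within 0.13 rad), released and at rest (x of bracket_mid in the frame of seat between -0.077 and -0.065 m and y of bracket_mid in the frame of seat between -0.006 and 0.006 m and z of bracket_mid in the frame of seat between 0.004 and 0.018 m and angle between bracket_mid's own y axis and vertical below 0.09 rad and angle between the x axis of bracket_mid and the x axis of seat, either way round below 0.13 rad and angular speed of bracket below 0.2 rad/s and linear speed of bracket below 0.02 m/s and contact force between bracket and the fingers below 0.1 N and contact force between bracket and the arm below 0.1 N); the robot touches nothing.
It fails at once if a bystander was pushed more than 30 mm or tipped (distance of any of last, tin, hammer, glue, jar, spool from where it was at the start of the episode above 0.03 m or angle between any of last, tin, glue, jar, spool's own z axis and vertical above 0.5 rad).
It also fails if it takes over 66 s, if anything falls off the work surface, if the arm or the gripper's body presses on something with over 40 N, if the wrist force passes 120 N, or if a joint passes its speed limit or range.

## Working session

There is one attempt and no reset: what is moved stays moved. The work goes in short steps, Python scripts to look and compute and a tool call to move; the robot and the scene stay as the last step left them, time stands still between calls to the robot, and variables do not carry over. Pictures are saved under pics/ and viewed, at most 10 in all, crops included, and the job is handed in when it is done.

Besides the shell and the picture viewer there is one more tool, called after "Emit:" by a JSON object that holds its "api" and its "payload". apply_moves: Moves the arm, as the interface text tells. Its arguments: {"type":"object","properties":{"angular":{"type":"array"},"travel":{"type":"array"},"jaw":{"type":"array"},"force":{"type":"number"}},"required":["angular","travel","jaw"]}

```bash
ls; mkdir -p pics
python3 - <<'E'
from bench import r
import cv2,pickle
d={}
for n in("scene","top"):
    s=r.snapshot(n);d[n]=s;cv2.imwrite(f"pics/{n}0.png",s["color"][:,:,::-1]);print(n,s["fx"],s["cx"],s["cy"],s["R"],s["t"])
pickle.dump(d,open("s0.pkl","wb"));print(r.sense())
E
```

```text
pics
scene 501.19889397141503 313.8953291891278 195.68350753707838 [[ 0.04313404  0.99897271  0.01389168]
 [ 0.8373774  -0.02856565 -0.54587827]
 [-0.54492067  0.03517852 -0.83774933]] [-9.78369079e-01 -3.44961844e+02  1.88654331e+03]
top 395.4807626497388 324.0698611990346 200.18519318056045 [[-0.02458001 -0.99954771  0.017326  ]
 [-0.99491287  0.02276501 -0.09813323]
 [ 0.09769442 -0.01964998 -0.99502245]] [ -27.89129312  534.227271   1160.78756485]
{'time': 0.1, 'joint_pos': array([-7.50218637e+01,  7.51175990e+00,  8.53209786e+01,  5.16136053e-04,
        8.72612884e+01, -4.89240624e+00]), 'qd': array([-0.02798642, -0.05761888, -0.158422  , -0.00595807,  0.0604994 ,
       -0.02341868]), 'joint_efforts': array([ 1.33379926e-03, -5.70952177e+01, -5.01941335e+01, -4.55119437e-05,
        8.13775318e-03, -1.13313467e-05]), 'tool_pos': array([ 203.84147835, -563.79288195,  222.75888492]), 'tcp_rot': array([-1.79906360e+02, -8.53269218e-03,  1.98705105e+01]), 'ft_force': array([-0.69218054, -0.662702  ,  0.14336212]), 'wrist_torque': array([-0.0502139 ,  0.04382088,  0.04022646]), 'grip_force': 0.0, 'finger_gap': 85.51896169877443}
```

View pics/top0.png

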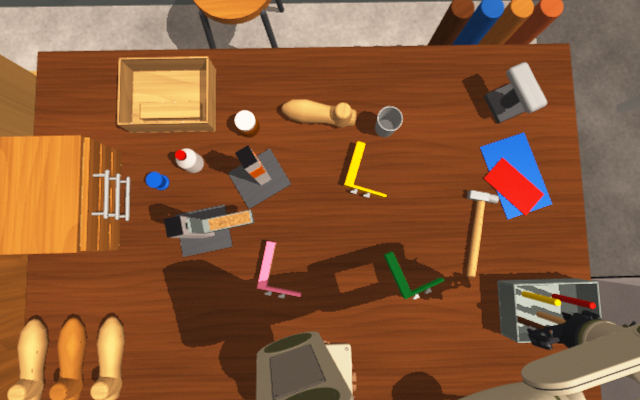

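View pics/scene0.png

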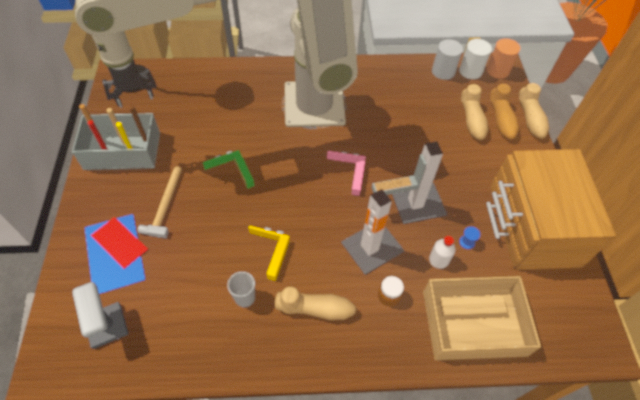

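Candidates in the top view are yellow (360,170), green (408,280), pink (270,270), and the grey bracket on the full stand (225,220). I choose yellow. Its bar runs from (361,143) to the corner at (350,187), and its plate runs to (386,195) with the tabs on the rear side. The orange-marked stand is at about (258,172). Next is a close crop.

```bash
cat > h.py <<'E'
import numpy as np,cv2,pickle
def ray(s,u,v):
    d=s["R"].T@np.array([(u-s["cx"])/s["fx"],(v-s["cy"])/s["fy"],1]);return -s["R"].T@s["t"],d
def onz(s,u,v,z):
    c,d=ray(s,u,v);return c+d*(z-c[2])/d[2]
def pix(s,X):
    p=s["R"]@np.array(X,float)+s["t"];return np.array([s["cx"]+s["fx"]*p[0]/p[2],s["cy"]+s["fy"]*p[1]/p[2]])
E
python3 - <<'E'
from h import *
d=pickle.load(open("s0.pkl","rb"));t=d["top"]["color"];c=d["scene"]["color"]
a=cv2.resize(t[130:270,150:300],None,fx=4,fy=4,interpolation=cv2.INTER_CUBIC)[:560]
b=cv2.resize(t[130:210,335:395],None,fx=3.3,fy=3.3,interpolation=cv2.INTER_CUBIC)
o=np.zeros((560,800,3),np.uint8);o[:,:600]=a[:560];o[:264,600:798]=b
cv2.imwrite("pics/c1.png",o[:,:,::-1])
e=cv2.resize(c[135:275,330:480],None,fx=4,fy=4,interpolation=cv2.INTER_CUBIC)
cv2.imwrite("pics/c2.png",e[:,:,::-1])
hsv=cv2.cvtColor(t,cv2.COLOR_RGB2HSV);m=cv2.inRange(hsv,(24,150,90),(34,255,255));m[:, :330]=0;m[:,400:]=0;m[220:]=0
k=cv2.findContours(m,0,2)[0];k=max(k,key=cv2.contourArea);print(cv2.approxPolyDP(k,2,True)[:,0].tolist())
E
```

```text
[[357, 142], [345, 184], [385, 196], [353, 184], [364, 143]]
```

View pics/c1.png

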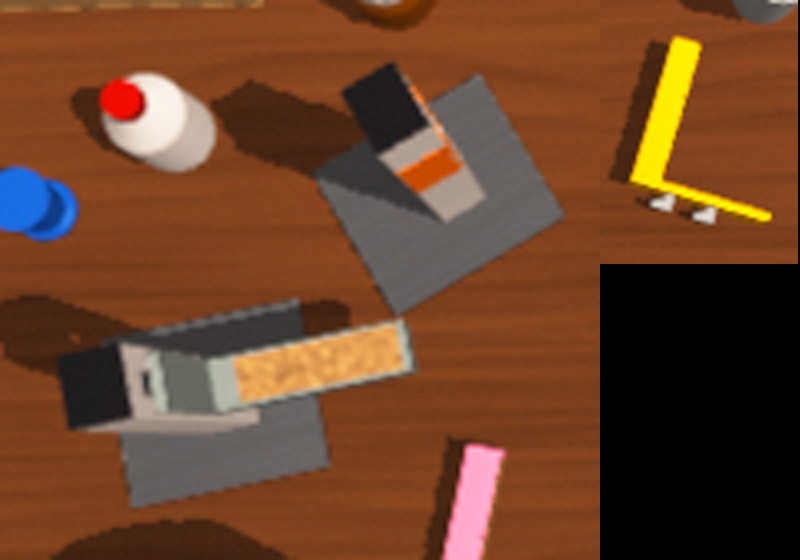

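View pics/c2.png

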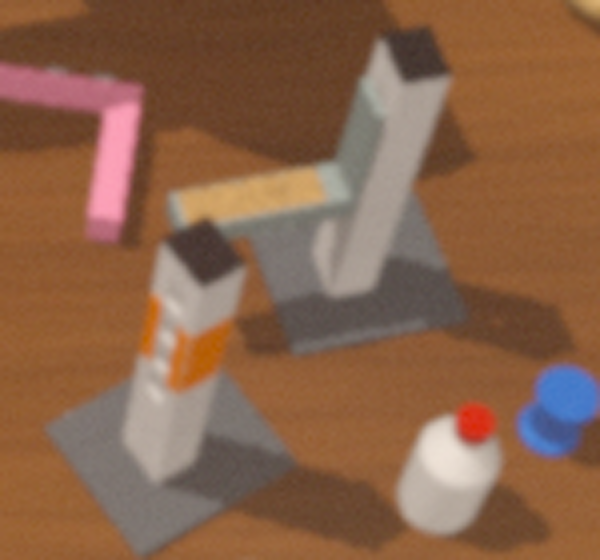

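Run:
```python
from h import *
d=pickle.load(open("s0.pkl","rb"));T=d["top"];S=d["scene"]
for s,u0,v0,P in((T,150,130,[(480,75),(563,213),(398,312),(315,172)]),(S,330,135,[(140,553),(45,430),(212,375),(295,462)])):
    q=np.array([onz(s,u0+u/4-.4,v0+v/4-.4,8)[:2] for u,v in P])
    print(q.round(1).tolist(),"front mid",q[:2].mean(0),"width",np.linalg.norm(q[0]-q[1]),np.linalg.norm(q[1]-q[2]))
    w=q[1]-q[0]+q[2]-q[3]; dep=q[3]-q[0]+q[2]-q[1]
    print("yaw dep",np.degrees(np.arctan2(dep[1],dep[0])),"yaw from w(+90)",np.degrees(np.arctan2(w[1],w[0]))+90)
# cap corners on top z=294
P=[(340,95),(395,63),(430,125),(380,152)]
q=np.array([onz(T,150+u/4-.4,130+v/4-.4,294)[:2] for u,v in P]);print("cap top",q.round(1).tolist())
P=[(165,247),(205,283),(245,263),(205,222)]
q=np.array([onz(S,330+u/4-.4,135+v/4-.4,294)[:2] for u,v in P]);print("cap scene",q.round(1).tolist())
for p in[(357,142),(345,184),(386,196),(353,184),(364.5,143)]: print(onz(T,*p,36).round(1)[:2])
hsv=cv2.cvtColor(S["color"],cv2.COLOR_RGB2HSV);m=cv2.inRange(hsv,(22,150,90),(34,255,255));m[:,:230]=0;m[:,310:]=0;m[:200]=0;m[290:]=0
k=cv2.findContours(m,0,2)[0];k=max(k,key=cv2.contourArea);a=cv2.approxPolyDP(k,2,True)[:,0];print([(p.tolist(),onz(S,*p,36).round()[:2].tolist()) for p in a])
```

```text
[[699.5, 123.0], [590.8, 60.9], [517.8, 187.0], [626.7, 249.6]] front mid [645.19198896  91.91642392] width 125.18735067544975 145.7672062540025
yaw dep 119.98821612581237 yaw from w(+90) -60.17785994570062
[[697.9, 123.0], [591.7, 59.3], [547.5, 195.2], [626.3, 250.3]] front mid [644.77319024  91.15625873] width 123.87511544452492 142.9216423728118
yaw dep 113.74286360786378 yaw from w(+90) -57.29457854239675
cap top [[622.1, 171.4], [640.5, 139.2], [603.1, 119.0], [587.8, 148.2]]
cap scene [[609.8, 119.8], [638.4, 142.8], [624.0, 170.7], [591.1, 148.3]]
[ 707.1 -144.4]
[ 579.7 -104.2]
[ 540.8 -225.8]
[ 579.2 -128.2]
[ 703.6 -167. ]
[([250, 225], [537.0, -221.0]), ([248, 228], [547.0, -227.0]), ([251, 233], [565.0, -217.0]), ([278, 241], [596.0, -135.0]), ([266, 272], [697.0, -170.0]), ([267, 277], [713.0, -167.0]), ([274, 280], [723.0, -147.0]), ([289, 236], [580.0, -101.0])]
```

```bash
cat >> h.py <<'E'
from scipy.spatial.transform import Rotation as Ro
def eul(a): return Ro.from_euler("xyz",a,degrees=True)
def down(psi): return Ro.from_euler("z",psi,degrees=True)*Ro.from_euler("x",180,degrees=True)
def about(yaw,deg): # turn about horizontal axis at yaw
    y=np.radians(yaw);return Ro.from_rotvec(np.radians(deg)*np.array([np.cos(y),np.sin(y),0]))
def plan(st,R,p,g=0):
    "rotvec units, travel units to bring point g ahead of TCP to p with rotation R"
    R0=eul(st["tcp_rot"]);w=np.degrees((R*R0.inv()).as_rotvec())/8
    tcp=np.array(p,float)-g*R.as_matrix()[:,2];v=(tcp-st["tool_pos"])/40
    n=int(np.ceil(max(abs(w).max(),abs(v).max(),np.linalg.norm(v)*40/60,np.linalg.norm(w)*8/10)))
    print("tcp",tcp.round(1),"W",w.round(2),"V",v.round(3),"n",n,"per row",(w/n).round(3),(v/n).round(3))
E
python3 - <<'E'
from bench import r
from h import *
R=about(162.4,-45)*down(72.4);a=R.as_matrix()[:,2];print(a)
plan(r.sense(),R,np.array([550.4,-207.6,26])-100*a,6)
E
```

```text
[ 0.2138078   0.67400758 -0.70710678]
tcp [ 527.7 -279.   101. ] W [ 4.19 -4.04  6.21] V [ 8.097  7.119 -3.045] n 9 per row [ 0.465 -0.449  0.69 ] [ 0.9    0.791 -0.338]
```

Emit:
{"api": "apply_moves", "payload": {"angular": [[0.42,-0.4,0.62],[0.42,-0.4,0.62],[0.42,-0.4,0.62],[0.42,-0.4,0.62],[0.42,-0.4,0.62],[0.42,-0.4,0.62],[0.42,-0.4,0.62],[0.42,-0.4,0.62],[0.42,-0.4,0.62],[0.42,-0.4,0.62],[0,0,0],[0,0,0]], "travel": [[0.81,0.71,0],[0.81,0.71,0],[0.81,0.71,-0.3],[0.81,0.71,-0.3],[0.81,0.71,-0.4],[0.81,0.71,-0.4],[0.81,0.71,-0.4],[0.81,0.71,-0.4],[0.81,0.71,-0.4],[0.81,0.71,-0.4],[0,0,0],[0,0,0]], "jaw": [1,1,1,1,1,1,1,1,1,1,1,1], "force": 80}}

```text
time: 1.6
tool_pos: [527.7, -280.4, 103.3]
tcp_rot: [-179.6, -44.8, 72.0]
ft_force: [-0.4, -0.1, 0.4]
finger_gap: 85.3
grip_force: 0.0
```

Run:
```python
from bench import r
from h import *
st=r.sense();s=r.snapshot("wrist");pickle.dump((st,s),open("w1.pkl","wb"));cv2.imwrite("pics/w1.png",s["color"][:,:,::-1])
print(st["joint_pos"].round(1),st["tool_pos"].round(1),st["tcp_rot"].round(1),s["mount"])
R=about(162.4,-45)*down(72.4)
plan(st,R,np.array([550.4,-207.6,26]),6)
# world camera model, predicted pixels
M=np.eye(4);M[:3,:3]=eul(st["tcp_rot"]).as_matrix();M[:3,3]=st["tool_pos"];C=M@np.array(s["mount"]);s["R"]=C[:3,:3].T;s["t"]=-C[:3,:3].T@C[:3,3]
y=np.radians(162.4);xb=np.array([np.cos(y),np.sin(y),0]);yb=np.array([-np.sin(y),np.cos(y),0]);m=np.array([642,-137,18])
for q in[(62,117,18),(70,117,18),(70,-13,18),(62,13,18),(-70,13,18)]: X=m+q[0]*xb+q[1]*yb+[0,0,q[2]];print(q,X.round(0),pix(s,X).round())
pickle.dump(s,open("w1s.pkl","wb"))
hsv=cv2.cvtColor(s["color"],cv2.COLOR_RGB2HSV);k=cv2.findContours(cv2.inRange(hsv,(24,150,90),(34,255,255)),0,2)[0];k=max(k,key=cv2.contourArea);print(cv2.approxPolyDP(k,4,True)[:,0].tolist())
```

```text
[-54.   33.1  78.4  34.8  97.6 -40.7] [ 527.7 -280.4  103.3] [-179.6  -44.8   72. ] [[-5.11729366e-04 -9.65213611e-01 -2.61462087e-01  6.48893378e+01]
 [ 9.99999723e-01 -6.35265988e-04  3.87965059e-04  3.09659985e-01]
 [-5.40567127e-04 -2.61461816e-01  9.65213669e-01 -1.50055701e+02]
 [ 0.00000000e+00  0.00000000e+00  0.00000000e+00  1.00000000e+00]]
tcp [ 549.1 -211.6   30.2] W [ 0.01 -0.04  0.01] V [ 0.536  1.718 -1.827] n 2 per row [ 0.004 -0.021  0.004] [ 0.268  0.859 -0.913]
(62, 117, 18) [ 548. -230.   36.] [326. 212.]
(70, 117, 18) [ 540. -227.   36.] [315. 212.]
(70, -13, 18) [ 579. -103.   36.] [316.  92.]
(62, 13, 18) [ 579. -131.   36.] [325. 112.]
(-70, 13, 18) [ 705. -171.   36.] [468. 111.]
[[325, 128]]
```

View pics/w1.png

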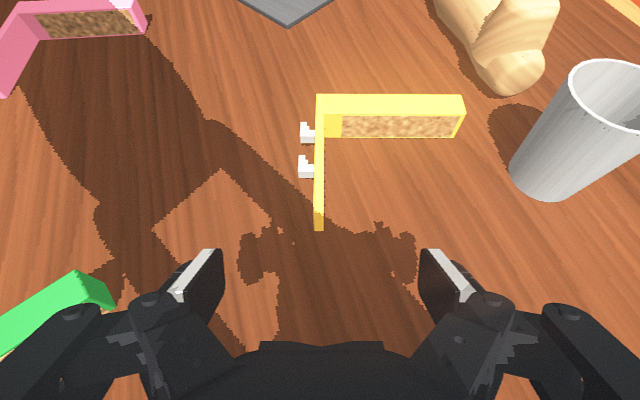

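The wrist view shows the yellow plate at columns 314-324, with its free end at rows 212-230, centred between the jaws and within 2 px of the prediction. I'll grip it.

Emit:
{"api": "apply_moves", "payload": {"angular": [[0,0,0],[0,0,0],[0,0,0],[0,0,0],[0,0,0],[0,0,0],[0,0,0],[0,0,0],[0,0,0],[0,0,0],[0,0,0],[0,0,0]], "travel": [[0.18,0.57,-0.6],[0.18,0.57,-0.6],[0.18,0.57,-0.6],[0,0,0],[0,0,0],[0,0,0],[0,0,0],[0,0,0],[0,0,0],[0,0,0],[0,0,0],[0,0,0]], "jaw": [1,1,1,1,0,0,0,0,0,0,0,0], "force": 80}}

```text
time: 3.15
tool_pos: [549.7, -212.2, 32.0]
tcp_rot: [-179.7, -44.9, 72.1]
ft_force: [-2.4, -2.3, 5.4]
finger_gap: 1.9
grip_force: 79.1
```

Run:
```python
from bench import r
from h import *
st=r.sense();print(st["finger_gap"],st["grip_force"],st["ft_force"])
s=r.snapshot("wrist");t=r.snapshot("scene")
o=np.zeros((500,640,3),np.uint8);o[:250,:400]=cv2.resize(s["color"],(400,250));o[250:,:]=0
c=cv2.resize(t["color"][190:290,200:340],None,fx=2.5,fy=2.5);o[250:500,:350]=c
cv2.imwrite("pics/w2.png",o[:,:,::-1])
```

```text
1.877303413294988 79.14465738285799 [-2.43785085 -2.29874556  5.40640637]
```

View pics/w2.png

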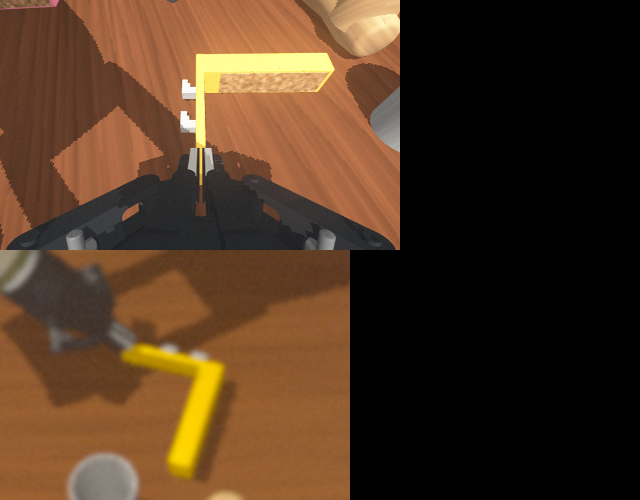

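The bracket is held by the plate tip between the pads. Now I'll lift it, roll 90° about its bar axis, and lower it.

Emit:
{"api": "apply_moves", "payload": {"angular": [[0,0,0],[0,0,0],[0,0,0],[0,0,0],[-0.9,0.285,0],[-0.9,0.285,0],[-0.9,0.285,0],[-0.9,0.285,0],[-0.9,0.285,0],[-0.9,0.285,0],[-0.9,0.285,0],[-0.9,0.285,0],[-0.9,0.285,0],[-0.9,0.285,0],[-0.9,0.285,0],[-0.82,0.26,0],[0,0,0],[0,0,0]], "travel": [[0,0,0.5],[0,0,1],[0,0,1],[0,0,1],[0,0,0],[0,0,0],[0,0,0],[0,0,0],[0,0,0],[0,0,0],[0,0,0],[0,0,0],[0,0,0],[0,0,0],[0,0,0],[0,0,0],[0,0,0],[0,0,0]], "jaw": [0,0,0,0,0,0,0,0,0,0,0,0,0,0,0,0,0,0]}}

```text
time: 5.5
tool_pos: [549.8, -211.7, 172.1]
tcp_rot: [179.8, 44.9, 72.1]
ft_force: [0.1, 0.1, -1.0]
finger_gap: 1.9
grip_force: 85.0
```

Run:
```python
from bench import r
from h import *
st=r.sense();print(st["joint_pos"].round(1),st["finger_gap"],st["ft_force"].round(1))
R=about(162.4,45)*down(72.4);plan(st,R,st["tool_pos"])
s=r.snapshot("wrist");t=r.snapshot("scene")
o=np.zeros((600,640,3),np.uint8);o[:250,:400]=cv2.resize(s["color"],(400,250))
o[250:600,:560]=cv2.resize(t["color"][180:320,180:404],None,fx=2.5,fy=2.5)
cv2.imwrite("pics/w3.png",o[:,:,::-1])
```

```text
[ -1.1  19.3  88.8 -42.6  88.4  24.5] 1.8507793181216128 [ 0.1  0.1 -1. ]
tcp [ 549.8 -211.7  172.1] W [-0.    0.02  0.03] V [0. 0. 0.] n 1 per row [-0.004  0.016  0.028] [0. 0. 0.]
```

View pics/w3.png

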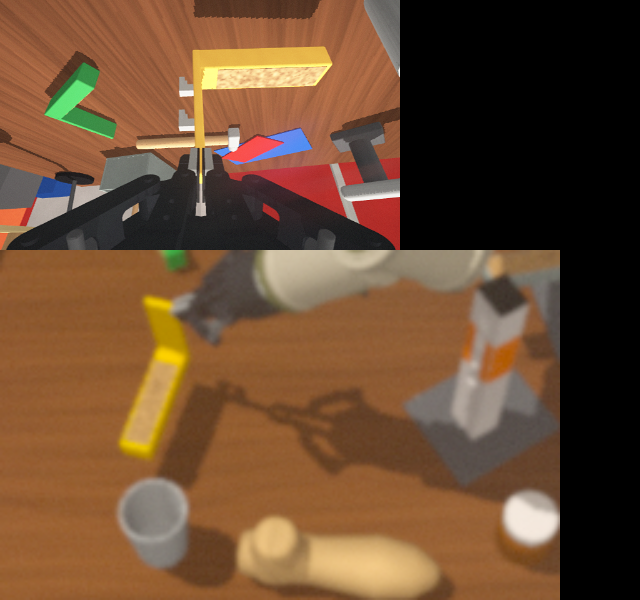

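It is upright in the grip, with no visible slip. Lowering.

Emit:
{"api": "apply_moves", "payload": {"angular": [[0,0,0],[0,0,0],[0,0,0],[0,0,0],[0,0,0]], "travel": [[0,0,-0.6],[0,0,-0.5],[0,0,-0.2],[0,0,0],[0,0,0]], "jaw": [0,0,0,0,0]}}

```text
time: 6.22
tool_pos: [549.9, -211.9, 120.1]
tcp_rot: [179.8, 45.1, 72.1]
ft_force: [0.5, 0.7, -1.2]
finger_gap: 1.6
grip_force: 84.8
```

Emit:
{"api": "apply_moves", "payload": {"angular": [[0,0,0],[0,0,0],[0,0,0],[0,0,0]], "travel": [[0,0,-0.05],[0,0,-0.05],[0,0,0],[0,0,0]], "jaw": [0,0,0,0]}}

```text
time: 6.72
tool_pos: [549.6, -211.9, 115.8]
tcp_rot: [179.9, 45.1, 72.1]
ft_force: [0.0, -0.6, -0.6]
finger_gap: 1.6
grip_force: 84.3
```

Emit:
{"api": "apply_moves", "payload": {"angular": [[0,0,0],[0,0,0],[0,0,0],[0,0,0]], "travel": [[0,0,-0.05],[0,0,-0.04],[0,0,0],[0,0,0]], "jaw": [0,0,0,0]}}

```text
time: 7.22
tool_pos: [549.8, -212.1, 114.6]
tcp_rot: [179.7, 45.2, 71.9]
ft_force: [-5.8, 4.8, 12.8]
finger_gap: 1.9
grip_force: 87.0
```

Emit:
{"api": "apply_moves", "payload": {"angular": [[0,0,0],[0,0,0],[0,0,0],[0,0,0],[0,0,0],[0,0,0],[0,0,0],[0,0,0],[0,0,0],[0,0,0],[0,0,0],[0,0,0]], "travel": [[0,0,0],[0,0,0],[0,0,0],[0,0,0],[0,0,0],[0.16,0.5,0.53],[0.2,0.64,0.68],[0.2,0.64,0.68],[0.2,0.64,0.68],[0,0,0],[0,0,0],[0,0,0]], "jaw": [0.15,0.3,0.6,0.8,0.8,0.8,0.8,0.8,1,1,1,1]}}

```text
time: 8.72
tool_pos: [578.9, -115.9, 213.4]
tcp_rot: [-179.9, 45.2, 72.2]
ft_force: [0.3, -0.4, 0.3]
finger_gap: 85.7
grip_force: 0.0
```

Run:
```python
from bench import r
from h import *
st=r.sense();T=r.snapshot("top");S=r.snapshot("scene");pickle.dump((T,S),open("s2.pkl","wb"))
o=np.zeros((520,800,3),np.uint8)
o[:400,:400]=cv2.resize(T["color"][110:210,320:420],None,fx=4,fy=4)
o[:400,400:]=cv2.resize(S["color"][200:300,210:310],None,fx=4,fy=4)
cv2.imwrite("pics/s2.png",o[:400,:,::-1])
print(st["ft_force"])
```

```text
[ 0.25428063 -0.41395551  0.27330261]
```

View pics/s2.png

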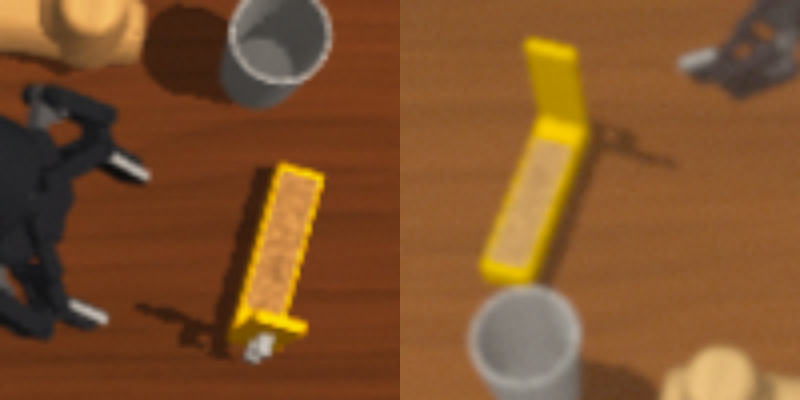

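Run:
```python
from bench import r
from h import *
T,S=pickle.load(open("s2.pkl","rb"));f=lambda u,v,z:onz(T,320+u/4-.4,110+v/4-.4,z)[:2]
e=np.array([f(280,163,26),f(324,177,26)]);print("end",e.round(1),e.mean(0),np.linalg.norm(e[0]-e[1]))
for p in[(243,310),(307,322),(300,340),(234,328)]:print("plate top",f(*p,130).round(1))
g=lambda u,v,z:onz(S,210+(u-400)/4-.4,200+v/4-.4,z)[:2]
print("scene end",g(482,270,26),g(530,282,26),"plate front foot/bar",g(540,120,26),g(588,135,26),"plate top",g(525,40,130),g(578,50,130))
```

```text
end [[ 681.6 -244.2]
 [ 670.  -277.4]] [ 675.81959583 -260.78187916] 35.142374120142165
plate top [ 555.9 -194.4]
plate top [ 546.6 -238.3]
plate top [ 534.3 -232.9]
plate top [ 543.6 -187.8]
scene end [ 672.71244173 -277.53394701] [ 683.73455402 -241.65622739] plate front foot/bar [ 546.70495454 -238.68019747] [ 561.31246778 -201.19911167] plate top [ 537.48659257 -239.41898892] [ 547.45662526 -200.2958231 ]
```

Run:
```python
from bench import r
from h import *
plan(r.sense(),down(162.2),[615.2,-240.1,215])
```

```text
tcp [ 615.2 -240.1  215. ] W [ 5.55  2.84 10.62] V [ 0.902 -3.105  0.031] n 11 per row [0.505 0.259 0.965] [ 0.082 -0.282  0.003]
```

Emit:
{"api": "apply_moves", "payload": {"angular": [[0.427,0.218,0.817],[0.427,0.218,0.817],[0.427,0.218,0.817],[0.427,0.218,0.817],[0.427,0.218,0.817],[0.427,0.218,0.817],[0.427,0.218,0.817],[0.427,0.218,0.817],[0.427,0.218,0.817],[0.427,0.218,0.817],[0.427,0.218,0.817],[0.427,0.218,0.817],[0.427,0.218,0.817],[0,0,0],[0,0,0]], "travel": [[0.069,-0.239,0],[0.069,-0.239,0],[0.069,-0.239,0],[0.069,-0.239,0],[0.069,-0.239,0],[0.069,-0.239,0],[0.069,-0.239,0],[0.069,-0.239,0],[0.069,-0.239,0],[0.069,-0.239,0],[0.069,-0.239,0],[0.069,-0.239,0],[0.069,-0.239,0],[0,0,0],[0,0,0]], "jaw": [1,1,1,1,1,1,1,1,1,1,1,1,1,1,1]}}

```text
time: 10.7
tool_pos: [615.5, -239.2, 214.2]
tcp_rot: [179.9, -0.0, 162.0]
ft_force: [-0.3, -0.7, 1.1]
finger_gap: 85.4
grip_force: 0.0
```

```bash
cat >> h.py <<'E'
def wcam(r):
    st=r.sense();s=r.snapshot("wrist");M=np.eye(4);M[:3,:3]=eul(st["tcp_rot"]).as_matrix();M[:3,3]=st["tool_pos"];C=M@np.array(s["mount"]);s["R"]=C[:3,:3].T;s["t"]=-C[:3,:3].T@C[:3,3];return st,s
E
python3 - <<'E'
from bench import r
from h import *
st,s=wcam(r);print(st["joint_pos"].round(1));plan(st,down(162.2),[615.2,-240.1,30])
y=np.radians(162.2);xb=np.array([np.cos(y),np.sin(y),0]);zb=np.array([np.sin(y),-np.cos(y),0]);m=np.array([610.4,-238.6,13])
im=s["color"].copy()
for q in[(-70,13,18),(-70,13,-18),(62,13,18),(62,13,-18),(62,117,18),(62,117,-18)]:
    p=pix(s,m+q[0]*xb+q[2]*zb+[0,0,q[1]]);print(q,p.round());cv2.drawMarker(im,tuple(int(a) for a in p),(255,0,255),0,10)
cv2.imwrite("pics/w4.png",im[:,:,::-1])
E
```

```text
[-25.8  17.   75.3   0.1  87.7 -97.8]
tcp [ 615.2 -240.1   30. ] W [-0.02  0.    0.03] V [-0.007 -0.022 -4.606] n 5 per row [-0.004  0.     0.005] [-0.001 -0.004 -0.921]
(-70, 13, 18) [337. 234.]
(-70, 13, -18) [305. 234.]
(62, 13, 18) [338. 110.]
(62, 13, -18) [302. 111.]
(62, 117, 18) [346. 110.]
(62, 117, -18) [294. 110.]
```

View pics/w4.png

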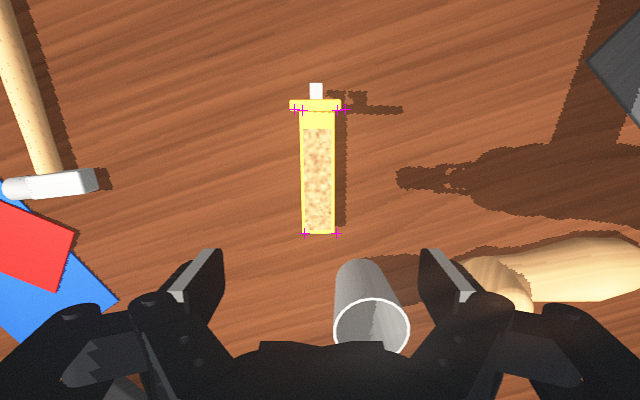

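The bar is at columns 300-335, rows 110-234, and matches the prediction within 3 px. The tin is about 55 mm clear. Descending to grip the bar across its width.

Emit:
{"api": "apply_moves", "payload": {"angular": [[0,0,0],[0,0,0],[0,0,0],[0,0,0],[0,0,0],[0,0,0],[0,0,0],[0,0,0],[0,0,0],[0,0,0],[0,0,0],[0,0,0]], "travel": [[0,0,-0.9],[0,0,-0.9],[0,0,-0.9],[0,0,-0.9],[0,0,-0.7],[0,0,-0.3],[0,0,0],[0,0,0],[0,0,0],[0,0,0],[0,0,0],[0,0,0]], "jaw": [1,1,1,1,1,1,1,0,0,0,0,0], "force": 80}}

```text
time: 12.25
tool_pos: [615.8, -239.4, 30.9]
tcp_rot: [179.8, -0.0, 162.1]
ft_force: [-0.4, 0.3, -0.5]
finger_gap: -0.0
grip_force: 0.0
```

Run:
```python
from bench import r
from h import *
print(r.sense()["finger_gap"],r.sense()["grip_force"])
st,s=wcam(r);T=r.snapshot("scene")
o=np.zeros((600,640,3),np.uint8);o[:250,:400]=cv2.resize(s["color"],(400,250))
o[250:600,:560]=cv2.resize(T["color"][160:300,180:404],None,fx=2.5,fy=2.5)
cv2.imwrite("pics/w5.png",o[:,:,::-1])
```

```text
-0.008796047326282848 0.0
```

View pics/w5.png

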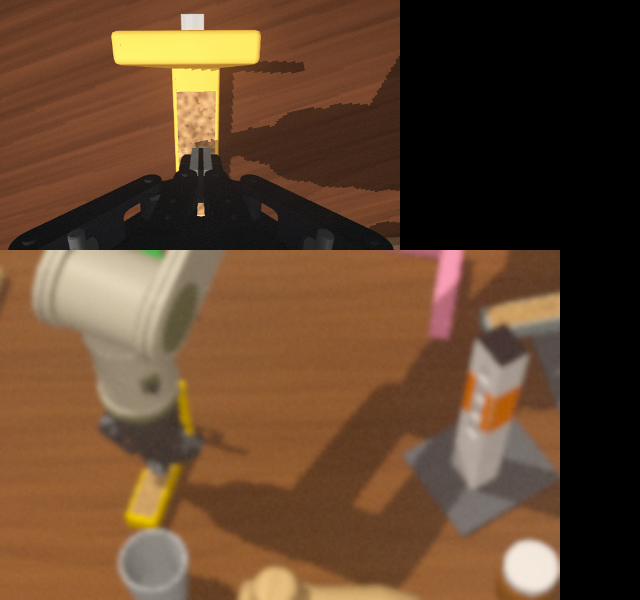

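Run:
```python
from bench import r
from h import *
print(r.tcp_to_tips)
st,s=wcam(r);R=eul(st["tcp_rot"]).as_matrix()
for a in(0,5,12,25,38): print(a,(pix(s,st["tool_pos"]+R[:,2]*a)*.625).round(), (pix(s,st["tool_pos"]+R[:,2]*a+R[:,1]*18)*.625).round())
print(st["joint_pos"].round(2), st["ft_force"].round(2))
```

```text
25.0
0 [202. 155.] [224. 155.]
5 [202. 153.] [223. 153.]
12 [202. 150.] [223. 150.]
25 [201. 144.] [221. 144.]
38 [201. 139.] [220. 139.]
[-25.79  25.7   84.34   0.19  70.   -98.  ] [-0.26  0.04  0.68]
```

Run:
```python
from bench import r
from h import *
st,s=wcam(r)
y=np.radians(162.2);xb=np.array([np.cos(y),np.sin(y),0]);zb=np.array([np.sin(y),-np.cos(y),0]);m=np.array([610.4,-238.6,13])
for q in[(62,117,18),(62,117,-18),(70,117,18),(70,117,-18),(0,13,18),(0,13,-18),(0,-13,18)]:
    print(q,(.625*pix(s,m+q[0]*xb+q[2]*zb+[0,0,q[1]])).round())
im=s["color"][190:360,230:410];cv2.imwrite("pics/w6.png",cv2.resize(im,None,fx=3.2,fy=3.2,interpolation=cv2.INTER_CUBIC)[:,:,::-1])
```

```text
(62, 117, 18) [277.  62.]
(62, 117, -18) [125.  63.]
(70, 117, 18) [280.  25.]
(70, 117, -18) [121.  26.]
(0, 13, 18) [223. 147.]
(0, 13, -18) [178. 147.]
(0, -13, 18) [220. 137.]
```

View pics/w6.png

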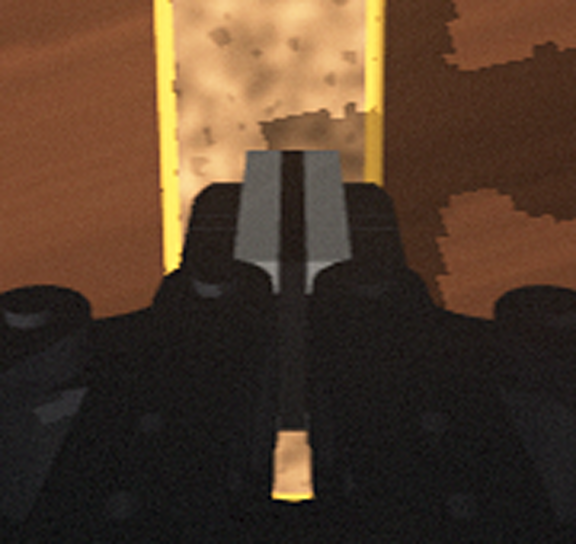

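The fingers shut just above the bar, so the tips sit farther back than I assumed. I'll find their height by a light touch on the bar top (z 26).

Emit:
{"api": "apply_moves", "payload": {"angular": [[0,0,0],[0,0,0]], "travel": [[0,0,-0.06],[0,0,0]], "jaw": [0,0]}}

```text
time: 12.7
tool_pos: [615.6, -239.2, 28.1]
tcp_rot: [179.8, -0.0, 162.2]
ft_force: [0.6, -1.0, 0.7]
finger_gap: -0.5
grip_force: 0.0
```

Emit:
{"api": "apply_moves", "payload": {"angular": [[0,0,0],[0,0,0]], "travel": [[0,0,-0.06],[0,0,0]], "jaw": [0,0]}}

```text
time: 12.95
tool_pos: [615.6, -239.3, 25.7]
tcp_rot: [179.8, -0.0, 162.2]
ft_force: [-0.9, -0.3, -0.0]
finger_gap: 0.4
grip_force: 0.0
```

Emit:
{"api": "apply_moves", "payload": {"angular": [[0,0,0],[0,0,0]], "travel": [[0,0,-0.08],[0,0,0]], "jaw": [0,0]}}

```text
time: 13.2
tool_pos: [615.6, -239.2, 22.4]
tcp_rot: [179.8, -0.0, 162.2]
ft_force: [-0.9, -0.7, 0.2]
finger_gap: 0.2
grip_force: 0.0
```

Run:
```python
from bench import r
from h import *
st,s=wcam(r);print(st["tool_pos"],st["ft_force"])
R=eul(st["tcp_rot"]).as_matrix()
for a in(-20,-10,0,10,25): print(a,[ (pix(s,st["tool_pos"]+R[:,2]*a+R[:,0]*x)).round() for x in(-11,0,11)])
g=s["color"][190:310,300:340].mean((1,2)).round().astype(int);print(g.tolist())
```

```text
[ 615.56583413 -239.20241566   22.41510871] [-0.85718735 -0.65463621  0.22939928]
-20 [array([323., 289.]), array([323., 267.]), array([323., 244.])]
-10 [array([323., 278.]), array([323., 257.]), array([323., 235.])]
0 [array([323., 268.]), array([323., 248.]), array([323., 228.])]
10 [array([322., 260.]), array([322., 241.]), array([322., 221.])]
25 [array([322., 248.]), array([322., 231.]), array([322., 212.])]
[164, 163, 161, 162, 165, 170, 176, 178, 178, 176, 172, 169, 165, 163, 161, 158, 156, 151, 150, 151, 153, 153, 155, 157, 159, 158, 157, 154, 149, 146, 144, 145, 148, 153, 156, 160, 159, 154, 155, 151, 138, 125, 108, 97, 96, 93, 94, 86, 87, 88, 88, 87, 88, 88, 85, 81, 81, 70, 68, 69, 68, 69, 69, 69, 69, 69, 70, 70, 71, 69, 70, 71, 69, 70, 71, 71, 70, 72, 71, 70, 71, 70, 72, 60, 52, 47, 42, 41, 40, 38, 38, 36, 30, 30, 30, 30, 29, 30, 30, 29, 29, 29, 29, 29, 29, 29, 29, 27, 28, 28, 28, 28, 28, 28, 28, 27, 27, 28, 28, 27]
```

Emit:
{"api": "apply_moves", "payload": {"angular": [[0,0,0],[0,0,0]], "travel": [[0,0,-0.12],[0,0,0]], "jaw": [0,0]}}

```text
time: 13.5
tool_pos: [616.3, -239.6, 18.5]
tcp_rot: [179.8, 0.1, 162.2]
ft_force: [0.4, -0.0, 2.4]
finger_gap: 0.0
grip_force: 1.7
```

Emit:
{"api": "apply_moves", "payload": {"angular": [[0,0,0],[0,0,0]], "travel": [[0,0,-0.08],[0,0,0]], "jaw": [0,0]}}

```text
time: 13.75
tool_pos: [616.4, -239.7, 18.4]
tcp_rot: [179.8, 0.0, 162.2]
ft_force: [-11.3, 5.1, 26.0]
finger_gap: 0.2
grip_force: 12.9
```

Shut tips touch the bar top at TCP z 18.5, so they are about 7 mm behind the reported TCP. I'll raise, open, and go deeper.

Emit:
{"api": "apply_moves", "payload": {"angular": [[0,0,0],[0,0,0],[0,0,0],[0,0,0],[0,0,0],[0,0,0],[0,0,0]], "travel": [[0,0,0.5],[0,0,0.5],[0,0,0],[0,0,0],[0,0,0],[0,0,0],[0,0,0]], "jaw": [0,0,1,1,1,1,1]}}

```text
time: 14.62
tool_pos: [615.6, -239.2, 54.3]
tcp_rot: [179.8, -0.1, 162.2]
ft_force: [0.3, 0.1, 0.6]
finger_gap: 84.8
grip_force: 0.0
```

Emit:
{"api": "apply_moves", "payload": {"angular": [[0,0,0],[0,0,0],[0,0,0],[0,0,0],[0,0,0]], "travel": [[0,0,-0.5],[0,0,-0.5],[0,0,-0.4],[0,0,-0.06],[0,0,0]], "jaw": [1,1,1,1,1]}}

```text
time: 15.25
tool_pos: [615.8, -239.3, -3.8]
tcp_rot: [179.8, -0.0, 162.2]
ft_force: [0.2, -0.3, -0.3]
finger_gap: 85.4
grip_force: 0.0
```

Emit:
{"api": "apply_moves", "payload": {"angular": [[0,0,0],[0,0,0],[0,0,0],[0,0,0],[0,0,0],[0,0,0],[0,0,0]], "travel": [[0,0,0],[0,0,0],[0,0,0],[0,0,0],[0,0,0],[0,0,0],[0,0,0]], "jaw": [0,0,0,0,0,0,0], "force": 100}}

```text
time: 16.12
tool_pos: [616.8, -239.8, -2.3]
tcp_rot: [179.8, 0.1, 162.2]
ft_force: [0.2, -0.2, 5.8]
finger_gap: 34.1
grip_force: 100.2
```

Gripped (gap 34, 100 N). Lift and carry to about 60 mm in front of the slots.

Emit:
{"api": "apply_moves", "payload": {"angular": [[0,0,0],[0,0,0],[0,0,-0.5],[0,0,-0.53],[0,0,-0.53],[0,0,-0.53],[0,0,-0.53],[0,0,-0.53],[0,0,-0.53],[0,0,-0.53],[0,0,-0.53],[0,0,-0.53],[0,0,0],[0,0,0],[0,0,0]], "travel": [[0,0,0.4],[0,0,0.9],[0.186,0.63,0.9],[0.186,0.63,0.9],[0.186,0.63,0.3],[0.186,0.63,0],[0.186,0.63,0],[0.186,0.63,0],[0.186,0.63,0],[0.186,0.63,0],[0.186,0.63,0],[0.186,0.63,0],[0,0,0],[0,0,0],[0,0,0]], "jaw": [0,0,0,0,0,0,0,0,0,0,0,0,0,0,0], "force": 100}}

```text
time: 18.0
tool_pos: [690.0, 11.7, 132.6]
tcp_rot: [179.8, -0.0, 120.0]
ft_force: [0.9, 0.2, -1.8]
finger_gap: 33.8
grip_force: 99.3
```

Run:
```python
from bench import r
from h import *
st,s=wcam(r);print(st["joint_pos"].round(1));S=r.snapshot("scene");T=r.snapshot("top");pickle.dump((st,s,S,T),open("s3.pkl","wb"))
plan(st,down(120),[690.5,12.5,133])
o=np.zeros((600,800,3),np.uint8)
o[:250,:400]=cv2.resize(s["color"],(400,250))
o[:250,400:]=cv2.resize(T["color"][120:220,225:385],(400,250))
o[250:,:700]=cv2.resize(S["color"][150:270,290:530],None,fx=2.917,fy=2.917)[:350,:700]
cv2.imwrite("pics/s3.png",o[:,:,::-1])
```

```text
[ -3.3  24.1  75.1   0.1  80.6 -33.3]
tcp [690.5  12.5 133. ] W [-0.01  0.02  0.  ] V [0.013 0.019 0.01 ] n 1 per row [-0.01   0.018  0.003] [0.013 0.019 0.01 ]
```

View pics/s3.png

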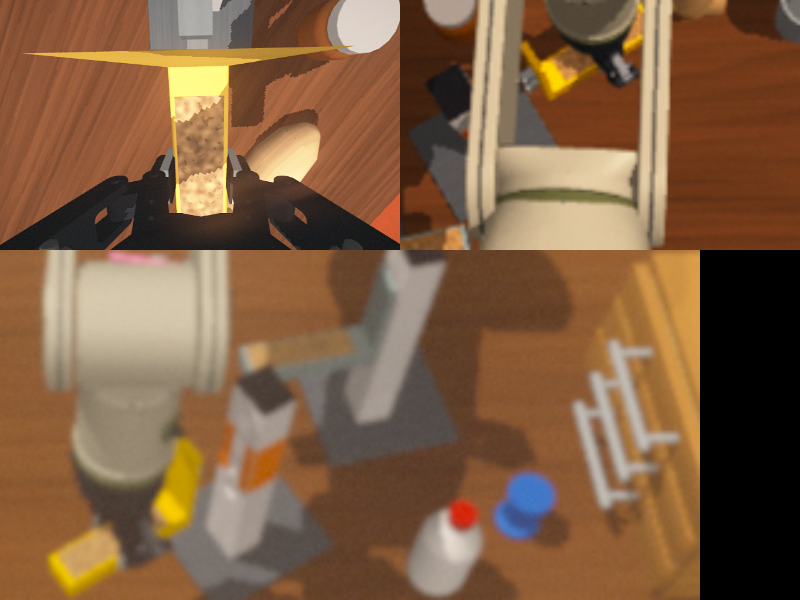

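Run:
```python
from h import *
st,s,S,T=pickle.load(open("s3.pkl","rb"))
for z in(133,200,250,300,350,400,450,500): print(z,"scene",pix(S,[690,12,z]).round(),"front+50",pix(S,[750,12,z]).round(),"top",pix(T,[690,12,z]).round())
# top-view forearm lower edge y at several heights: px col 225+470/2.5
for z in(300,400,450,500):print(z,onz(T,225+468/2.5,120+100/2.5,z)[:2].round(),onz(T,225+655/2.5,120+100/2.5,z)[:2].round())
# orange centroid-free check: predicted slot centre in scene & wrist, hook colour
for z in(155,183,195,223): print("slot",z,pix(S,[622.5,130.3,z]).round(),pix(s,[622.5,130.3,z]).round())
```

```text
133 scene [329. 253.] front+50 [330. 273.] top [304. 141.]
200 scene [330. 242.] front+50 [332. 262.] top [304. 134.]
250 scene [331. 233.] front+50 [332. 253.] top [303. 129.]
300 scene [332. 223.] front+50 [333. 244.] top [302. 123.]
350 scene [333. 213.] front+50 [334. 234.] top [301. 116.]
400 scene [334. 202.] front+50 [335. 224.] top [300. 109.]
450 scene [335. 190.] front+50 [336. 213.] top [299. 101.]
500 scene [336. 177.] front+50 [338. 200.] top [298.  91.]
300 [ 596. -244.] [ 593. -420.]
400 [ 577. -219.] [ 573. -376.]
450 [ 567. -206.] [ 564. -353.]
500 [ 557. -194.] [ 554. -331.]
slot 155 [370. 227.] [ 324. -118.]
slot 183 [371. 222.] [ 326. -199.]
slot 195 [371. 220.] [ 327. -254.]
slot 223 [372. 214.] [ 332. -512.]
```

Slot prediction matches the scene view (white slots at about (372,220)), and the wrist clears the stand top. Advancing along the face normal.

Emit:
{"api": "apply_moves", "payload": {"angular": [[0,0,0],[0,0,0],[0,0,0],[0,0,0],[0,0,0]], "travel": [[-0.15,0.3,0.01],[-0.17,0.3,0],[-0.17,0.29,0],[0,0,0],[0,0,0]], "jaw": [0,0,0,0,0]}}

```text
time: 18.77
tool_pos: [670.7, 48.4, 133.1]
tcp_rot: [179.8, 0.0, 120.0]
ft_force: [0.0, 0.1, -1.5]
finger_gap: 34.4
grip_force: 99.4
```

Emit:
{"api": "apply_moves", "payload": {"angular": [[0,0,0],[0,0,0],[0,0,0],[0,0,0]], "travel": [[-0.06,0.105,0],[-0.06,0.105,0],[0,0,0],[0,0,0]], "jaw": [0,0,0,0]}}

```text
time: 19.27
tool_pos: [665.9, 56.6, 132.9]
tcp_rot: [179.8, 0.0, 120.0]
ft_force: [-0.5, 0.9, -1.4]
finger_gap: 34.2
grip_force: 99.4
```

Emit:
{"api": "apply_moves", "payload": {"angular": [[0,0,0],[0,0,0],[0,0,0]], "travel": [[-0.06,0.105,0],[0,0,0],[0,0,0]], "jaw": [0,0,0]}}

```text
time: 19.65
tool_pos: [663.5, 60.9, 132.9]
tcp_rot: [179.8, -0.0, 120.0]
ft_force: [0.3, -0.5, -1.1]
finger_gap: 33.8
grip_force: 99.4
```

Emit:
{"api": "apply_moves", "payload": {"angular": [[0,0,0],[0,0,0],[0,0,0]], "travel": [[-0.04,0.07,0],[0,0,0],[0,0,0]], "jaw": [0,0,0]}}

```text
time: 20.02
tool_pos: [661.8, 63.6, 132.9]
tcp_rot: [179.8, -0.0, 120.0]
ft_force: [0.3, -1.9, -1.9]
finger_gap: 33.7
grip_force: 100.1
```

Emit:
{"api": "apply_moves", "payload": {"angular": [[0,0,0],[0,0,0],[0,0,0]], "travel": [[-0.03,0.05,0],[0,0,0],[0,0,0]], "jaw": [0,0,0]}}

```text
time: 20.4
tool_pos: [661.6, 63.5, 132.9]
tcp_rot: [179.8, 0.2, 119.9]
ft_force: [6.1, -8.7, -5.3]
finger_gap: 34.1
grip_force: 99.7
```

Emit:
{"api": "apply_moves", "payload": {"angular": [[0,0,0],[0,0,0],[0,0,0]], "travel": [[-0.03,0.05,0],[0,0,0],[0,0,0]], "jaw": [0,0,0]}}

```text
time: 20.78
tool_pos: [661.4, 63.5, 132.9]
tcp_rot: [179.8, 0.3, 119.8]
ft_force: [11.3, -15.8, -7.3]
finger_gap: 34.4
grip_force: 100.0
```

Contact is about 1 mm from the expected flush position, so the tabs are in. I'll ease back and lower.

Emit:
{"api": "apply_moves", "payload": {"angular": [[0,0,0],[0,0,0],[0,0,0],[0,0,0],[0,0,0]], "travel": [[0.05,-0.08,0],[0,0,-0.1],[0,0,-0.1],[0,0,0],[0,0,0]], "jaw": [0,0,0,0,0]}}

```text
time: 21.4
tool_pos: [662.2, 63.8, 125.3]
tcp_rot: [179.8, 0.1, 120.0]
ft_force: [4.0, -6.3, -0.3]
finger_gap: 33.8
grip_force: 101.2
```

Emit:
{"api": "apply_moves", "payload": {"angular": [[0,0,0],[0,0,0],[0,0,0]], "travel": [[0,0,-0.08],[0,0,0],[0,0,0]], "jaw": [0,0,0]}}

```text
time: 21.78
tool_pos: [662.3, 63.9, 122.3]
tcp_rot: [179.7, 0.1, 120.0]
ft_force: [3.9, -5.6, 0.8]
finger_gap: 34.1
grip_force: 101.4
```

Emit:
{"api": "apply_moves", "payload": {"angular": [[0,0,0],[0,0,0],[0,0,0]], "travel": [[0,0,-0.08],[0,0,0],[0,0,0]], "jaw": [0,0,0]}}

```text
time: 22.15
tool_pos: [662.3, 63.9, 119.1]
tcp_rot: [179.7, 0.1, 120.0]
ft_force: [4.0, -6.2, 0.6]
finger_gap: 34.3
grip_force: 101.4
```

Emit:
{"api": "apply_moves", "payload": {"angular": [[0,0,0],[0,0,0],[0,0,0]], "travel": [[0,0,-0.05],[0,0,0],[0,0,0]], "jaw": [0,0,0]}}

```text
time: 22.52
tool_pos: [662.4, 63.9, 117.4]
tcp_rot: [179.7, 0.1, 120.0]
ft_force: [3.1, -5.6, 1.2]
finger_gap: 33.9
grip_force: 101.6
```

Emit:
{"api": "apply_moves", "payload": {"angular": [[0,0,0],[0,0,0],[0,0,0]], "travel": [[0,0,-0.05],[0,0,0],[0,0,0]], "jaw": [0,0,0]}}

```text
time: 22.9
tool_pos: [662.6, 63.9, 116.5]
tcp_rot: [179.7, 0.1, 120.0]
ft_force: [1.4, -6.7, 7.3]
finger_gap: 33.9
grip_force: 102.6
```

Emit:
{"api": "apply_moves", "payload": {"angular": [[0,0,0],[0,0,0],[0,0,0]], "travel": [[0,0,-0.05],[0,0,0],[0,0,0]], "jaw": [0,0,0]}}

```text
time: 23.28
tool_pos: [662.9, 64.0, 115.6]
tcp_rot: [179.6, 0.1, 120.0]
ft_force: [-2.3, -6.7, 12.4]
finger_gap: 33.9
grip_force: 103.6
```

Emit:
{"api": "apply_moves", "payload": {"angular": [[0,0,0],[0,0,0],[0,0,0]], "travel": [[0,0,-0.05],[0,0,0],[0,0,0]], "jaw": [0,0,0]}}

```text
time: 23.65
tool_pos: [662.9, 63.7, 114.5]
tcp_rot: [179.6, 0.2, 120.0]
ft_force: [-6.0, -7.9, 18.4]
finger_gap: 33.6
grip_force: 104.2
```

Emit:
{"api": "apply_moves", "payload": {"angular": [[0,0,0],[0,0,0],[0,0,0],[0,0,0],[0,0,0],[0,0,0],[0,0,0],[0,0,0],[0,0,0],[0,0,0],[0,0,0],[0,0,0],[0,0,0],[0,0,0]], "travel": [[0,0,0.05],[0,0,0],[0,0,0],[0,0,0],[0,0,0],[0,0,0],[0.1,-0.15,0.4],[0.1,-0.2,0.6],[0.2,-0.35,0.8],[0.3,-0.5,0.9],[0.4,-0.6,0.9],[0.4,-0.6,0.9],[0,0,0],[0,0,0]], "jaw": [0,0.5,0.6,0.9,1,1,1,1,1,1,1,1,1,1]}}

```text
time: 25.4
tool_pos: [721.4, -31.8, 292.7]
tcp_rot: [179.8, -0.0, 120.0]
ft_force: [0.0, -0.7, -0.5]
finger_gap: 85.5
grip_force: 0.0
```

Run:
```python
from bench import r
from h import *
st,s=wcam(r);print(st["tool_pos"],st["joint_pos"].round(1));S=r.snapshot("scene");T=r.snapshot("top");pickle.dump((st,s,S,T),open("s4.pkl","wb"))
y=np.radians(120);xb=np.array([np.cos(y),np.sin(y),0]);zb=np.array([np.sin(y),-np.cos(y),0]);m=np.array([622.5,130.3,133])-70*xb
for n,c in(("S",S),("T",T),("W",s)):
    hsv=cv2.cvtColor(c["color"],cv2.COLOR_RGB2HSV);mk=cv2.inRange(hsv,(22,140,90),(34,255,255))
    k=sorted(cv2.findContours(mk,0,2)[0],key=cv2.contourArea)[-2:]
    for q in k: print(n,cv2.contourArea(q),cv2.approxPolyDP(q,2,True)[:,0].tolist())
    for q in[(-70,13,18),(-70,13,-18),(-70,-13,18),(-70,-13,-18),(62,117,18),(62,117,-18),(70,117,-18),(62,13,18)]:print("  pred",q,pix(c,m+q[0]*xb+q[2]*zb+[0,0,q[1]]).round())
```

```text
[721.43599261 -31.76322592 292.74151611] [ -6.7  26.1  55.9   0.1  97.8 -36.6]
S 137.0 [[117, 121], [115, 125], [126, 146], [130, 148], [122, 125]]
S 422.5 [[367, 206], [364, 224], [359, 227], [364, 237], [333, 255], [325, 248], [331, 260], [370, 237], [374, 214]]
  pred (-70, 13, 18) [332. 257.]
  pred (-70, 13, -18) [325. 247.]
  pred (-70, -13, 18) [332. 261.]
  pred (-70, -13, -18) [324. 251.]
  pred (62, 117, 18) [375. 215.]
  pred (62, 117, -18) [367. 206.]
  pred (70, 117, -18) [370. 204.]
  pred (62, 13, 18) [371. 234.]
T 19.0 [[302, 134], [307, 144], [295, 152], [308, 144]]
T 185.0 [[521, 293], [531, 298], [560, 304], [557, 299], [524, 291]]
  pred (-70, 13, 18) [302. 133.]
  pred (-70, 13, -18) [309. 144.]
  pred (-70, -13, 18) [302. 135.]
  pred (-70, -13, -18) [309. 146.]
  pred (62, 117, 18) [254. 149.]
  pred (62, 117, -18) [262. 161.]
  pred (70, 117, -18) [259. 163.]
  pred (62, 13, 18) [260. 158.]
W 0.0 [[335, 0]]
W 0.0 [[293, 0], [293, 7]]
  pred (-70, 13, 18) [336. 130.]
  pred (-70, 13, -18) [295. 130.]
  pred (-70, -13, 18) [334. 128.]
  pred (-70, -13, -18) [297. 128.]
  pred (62, 117, 18) [ 349. -140.]
  pred (62, 117, -18) [ 274. -141.]
  pred (70, 117, -18) [ 273. -162.]
  pred (62, 13, 18) [337. -41.]
```

Edges match the home prediction within 1 px. I'll check the height by touching the bar top with shut fingers; contact is expected at TCP z of about 138.5.

Emit:
{"api": "apply_moves", "payload": {"angular": [[0,0,0],[0,0,0],[0,0,0],[0,0,0],[0,0,0],[0,0,0],[0,0,0],[0,0,0],[0,0,0],[0,0,0],[0,0,0]], "travel": [[0,0,0],[0,0,0],[-0.4,0.63,-0.3],[-0.4,0.63,-0.6],[-0.4,0.63,-0.7],[-0.38,0.63,-0.7],[0,0,-0.7],[0,0,-0.5],[0,0,-0.2],[0,0,0],[0,0,0]], "jaw": [0,0,0,0,0,0,0,0,0,0,0], "force": 20}}

```text
time: 26.92
tool_pos: [659.2, 69.0, 145.9]
tcp_rot: [179.7, 0.0, 120.0]
ft_force: [0.2, 0.6, 0.1]
finger_gap: 0.1
grip_force: 0.0
```

Emit:
{"api": "apply_moves", "payload": {"angular": [[0,0,0],[0,0,0],[0,0,0]], "travel": [[0,0,-0.05],[0,0,0],[0,0,0]], "jaw": [0,0,0]}}

```text
time: 27.3
tool_pos: [658.3, 69.2, 142.7]
tcp_rot: [179.8, 0.0, 120.0]
ft_force: [0.4, -0.3, 0.6]
finger_gap: 0.0
grip_force: 0.0
```

Emit:
{"api": "apply_moves", "payload": {"angular": [[0,0,0],[0,0,0],[0,0,0]], "travel": [[0,0,-0.06],[0,0,0],[0,0,0]], "jaw": [0,0,0]}}

```text
time: 27.68
tool_pos: [658.2, 69.3, 140.0]
tcp_rot: [179.8, -0.0, 120.0]
ft_force: [-0.5, -0.3, -0.7]
finger_gap: 0.2
grip_force: 0.0
```

Emit:
{"api": "apply_moves", "payload": {"angular": [[0,0,0],[0,0,0],[0,0,0]], "travel": [[0,0,-0.06],[0,0,0],[0,0,0]], "jaw": [0,0,0]}}

```text
time: 28.05
tool_pos: [658.2, 69.2, 137.6]
tcp_rot: [179.8, -0.0, 120.0]
ft_force: [-0.4, 0.1, 0.0]
finger_gap: 0.2
grip_force: 0.0
```

The bar top is at or just below home height, so it is fully down. Retreating and handing in.

Emit:
{"api": "apply_moves", "payload": {"angular": [[0,0,0],[0,0,0],[0,0,0],[0,0,0],[0,0,0],[0,0,0]], "travel": [[0,0,0.6],[0.2,-0.3,0.8],[0.3,-0.5,0.9],[0.3,-0.5,0.9],[0,0,0],[0,0,0]], "jaw": [0,0,0,0,0,0]}}

```text
time: 28.8
tool_pos: [690.0, 17.3, 265.1]
tcp_rot: [179.8, -0.0, 120.0]
ft_force: [-0.0, 0.7, -0.1]
finger_gap: -0.1
grip_force: 0.0
```

Run:
```python
from bench import r
from h import *
S=r.snapshot("scene")
mk=cv2.inRange(cv2.cvtColor(S["color"],cv2.COLOR_RGB2HSV),(22,140,90),(34,255,255))
k=max(cv2.findContours(mk,0,2)[0],key=cv2.contourArea);print(cv2.approxPolyDP(k,2,True)[:,0].tolist())
print(r.hand_in())
```

```text
[[368, 206], [365, 210], [364, 224], [358, 228], [364, 236], [333, 255], [326, 246], [325, 251], [331, 259], [370, 237], [374, 214]]
the job is handed in; nothing more can be done
None
```

I handed the job in at about 29 s: the yellow bracket was stood upright on the bench and let go, then hung on the orange-marked stand and released; the last camera check put it within about 2 px of home, no verdict came back, and I viewed 12 pictures, over the limit of 10.

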